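# Load the slide tray into the bench dry cabinet

### The job

Pull the dry cabinet's drop door all the way down, then stand the slide tray in the chamber on the perforated sheet beside the jar, straight, with its handle rib towards the door. Let go of it, then push the door fully shut, and last turn the lever on the cabinet's roof so that it stands in the notch. Leave the jar and everything else on the bench where it is.

Things in the scene. Friction and masses are not known exactly. Their poses are not given: they have to be found in the camera images.
- cabinet: Fixed clear dry cabinet. Origin on the bench below the middle of the chamber's front edge; x points into the chamber, y to its left. Chamber: x 0 to 192 mm, y -140 to 140 mm, floor at z = 66 mm, underside of roof at 205 mm; whole front open when the door is down. Roof top at 215 mm. A closed white housing on its left, y 150 to 235 mm, same front and roof level, carries the lever.
- door (a joint): Bottom-hinged drop door, rad: 0 shut (upright), growing as it comes down towards the robot, 1.5 at its stop (almost level, inner face level with the chamber floor). Starts at 0 to 0.3. Clear panel 280 mm wide, 145 mm high, 12 mm thick. Its stiff hinge holds it anywhere; about 6 N at the bar moves it. Closing, it pushes home a tray that still stands out by up to 20 mm.
- door_bar (a point): Middle of the door's handle: round steel bar, 14 mm thick, 160 mm long, parallel to the hinge, on an arm at each end. With the door upright it lies 198 mm above and 14 mm in front of the hinge line, 53 mm beyond the panel's upper edge, 43 mm above the roof, 21 mm in front of the chamber's edge. The space between bar and panel is open. The bar can turn between the fingers.
- door_hinge (a point): Middle of the door's hinge line, 60 mm above the bench and 7 mm in front of the chamber's front edge; the line runs along the cabinet's y.
- tray: Loose steel slide tray, 0.15 to 0.31 kg: pan 140 mm long (x), 90 wide (y), walls 22 high; origin at centre of underside. An upright handle rib, 12 mm thick, stands on its centre line from x = -67 to +8 mm, up to 55 mm high, with 36 mm free on either side. Starts on the bench left or right of the door (the slide box is on the other side), its x (glass slides end) within 0.4 rad of world +x.
- tray_grip (a point): Point on the tray's rib, on the centre line, 45 mm behind the tray's origin (-x, the end that must face the door) and 40 mm above its underside.
- sheet: Thin dark perforated steel sheet, 150 x 100 mm, lying flat on the chamber's floor (flush: it is no step), its length along the cabinet's x; in the left or the right half of the chamber. Origin: its centre. The tray belongs on it.
- jar: Loose amber glass jar, 60 mm in diameter, 95 mm high, standing in the other half of the chamber. Origin: centre of its underside. To be left where it is.
- lever (a joint): Roof lever, rad: 0 to 1.4, counter-clockwise from above about a vertical axis on the housing's roof, at x = 95, y = 192.5 mm in the cabinet's frame. At 0 it points to the cabinet's front left (140 degrees from its +x), at 1.4 to its front right. It stays where it is left; 1 to 2 N at the knob moves it. Starts at 0 to 0.3.
- lever_knob (a point): Point on the axis of the lever's upright round black knob, 20 mm in diameter, 62 mm from the lever's axis, 41 mm above the housing's roof (256 mm above the bench); the knob stands from 11 to 61 mm above the roof.
- notch_mark (a point): Where the knob's point must be when the lever stands in the notch: 62 mm from the lever's axis, at the knob's height. The notch is the 21 mm gap between two dark steel teeth, 16 mm high, on the roof 72 to 88 mm from the axis; the lever's end (79 mm from the axis) must point between them. The teeth do not stop the lever.
- slidebox: Bystander: closed plastic slide box with a white lid, 142 x 92 x 45 mm, loose; origin at the centre of its underside. No handle.
- beaker: Bystander: glass beaker, 72 mm in diameter, 95 mm high, loose; origin at the centre of its underside.
- reagent: Bystander: white plastic bottle, 60 mm in diameter, 120 mm high, loose; origin at the centre of its underside.
- dishes: Bystander: stack of three clear culture dishes, 90 mm in diameter, 41 mm high, loose; origin at the centre of its underside.
Mind the look-alikes: they are no part of the job. What is shaped like the tray but pink is not meant.

How it is judged:
On the way, in this order (a step that is already met when the one before it is completed fails the run):
1. the drop door is pulled down (past 1.3 rad) (value of joint door above 1.3 rad), for 0.2 s.
2. the tray stands level in the chamber on the sheet, rib towards the door, released (its rear may still stand out by up to 30 mm) (x of tray in the frame of cabinet between 0.04 and 0.13 m and y of tray in the frame of sheet between -0.025 and 0.025 m and z of tray in the frame of cabinet between 0.06 and 0.073 m and angle between tray's own z axis and vertical below 0.06 rad and contact force between the fingers and tray below 0.3 N and x of tray_grip in the frame of cabinet below 0.09 m and angle between the x axis of tray and the x axis of cabinet, either way round below 0.35 rad), for 0.2 s.
3. the door is pushed shut (under 0.05 rad) (value of joint door below 0.05 rad), for 0.2 s.
4. the lever stands in the notch (knob within 8 mm of the mark) (horizontal distance between lever_knob and notch_mark below 0.008 m), for 0.2 s.
At the end, for the whole second after the job is handed in: Door within 0.05 rad of shut; lever knob within 8 mm of the notch mark; tray at rest inside the chamber, level, within 25 mm of the sheet's centre line, within 0.35 rad of straight, rib towards the door (value of joint door below 0.05 rad and horizontal distance between lever_knob and notch_mark below 0.008 m and linear speed of tray below 0.02 m/s and x of tray in the frame of cabinet between 0.06 and 0.13 m and y of tray in the frame of sheet between -0.025 and 0.025 m and z of tray in the frame of cabinet between 0.06 and 0.073 m and angle between tray's own z axis and vertical below 0.06 rad and contact force between the fingers and tray below 0.3 N and x of tray_grip in the frame of cabinet below 0.09 m and angle between the x axis of tray and the x axis of cabinet, either way round below 0.35 rad); the robot touches nothing.
It fails at once if the jar is shifted more than 25 mm or tipped (distance of jar from where it was at the start of the episode above 0.025 m or angle between jar's own z axis and vertical above 0.35 rad).
It fails at once if the slide box is shifted more than 30 mm or tipped (distance of slidebox from where it was at the start of the episode above 0.03 m or angle between slidebox's own z axis and vertical above 0.35 rad).
It fails at once if another bystander is shifted more than 30 mm or tipped (distance of any of beaker, reagent, dishes from where it was at the start of the episode above 0.03 m or angle between any of beaker, reagent, dishes's own z axis and vertical above 0.35 rad).
It also fails if it takes over 67 s, if anything falls off the work surface, if the arm or the gripper's body presses on something with over 40 N, if the wrist force passes 120 N, or if a joint passes its speed limit or range.

### The arm

A 6-joint arm with a two-finger parallel gripper is mounted at the origin on the work surface. World frame = base frame: x ahead of the robot, y to its left, z up, the work surface at z = 0. Lengths are in m, angles in rad, forces in N, time in s.
With the tool pointing down it reaches from about 0.3 to 0.95 m from the base axis. Payload 3.1 kg.
Tool frame: the origin (TCP) lies between the finger pads; the fingertips stand 19 mm ahead of it and the grasp point (between the pads) is the TCP; z points along the fingers, y is the line along which they close (so a half turn about z gives the same grasp; the last joint's range is limited). The gripper opens to 85 mm and grips with 20 to 120 N. Pads are 22 mm wide; open, the fingers measure 114 mm over their backs; the gripper's body (76 mm by 85 mm) begins 54 mm behind the grasp point. The pads swing forward as they close: fully open they stand 13 mm farther back than shut.
Start: joints at [-1.225, 0.308, 1.634, -0, 1.2, -0.07], TCP at [0.252, -0.572, 0.25] pointing down, gripper open.
Joint ranges: [-3.06, 3.06], [-0.79, 1.96], [0.05, 2.63], [-1.19, 4.34], [0.05, 2.64], [-2.94, 2.94]. Speed limits (rad/s): [2.79, 2.79, 3.14, 3.14, 3.14, 3.14].

### API

Orientations are given as a rotation vector (axis times angle).
In Python, from station import r gives the robot as it stands.
- The arm moves only by the tool drive_tool, never from a script. Its arguments are lists of equal length, an entry for each row: "linear": the shift along the tool's x, y, z in units of 50 mm (1.0 is 50 mm), a list of three; "yaw": the turn about the tool's z in units of 10 degrees (1.0 is 10 degrees); "hand": the closure in counts, from 0 (fully open) to 255 (shut). A call has 1 to 12 rows; each row is the pose to reach, as a shift and turn from the pose commanded when the call began, along the tool's axes at that moment; what a row does not reach only later rows make up. A row lasts 1/8 s, in which the tool goes at most 62.5 mm and 10.7 degrees, less where a joint would pass 70% of its speed; a pose out of reach is approached as far as the arm can. A call with a gripper value outside its range is refused whole. The fingers move at their own pace and stop on an object; the grip force is fixed at half the most. Time passes only in rows, so rows that repeat a pose let the fingers close. It gives the time, the measured TCP pose, the force, the opening and the grip force at its end, in the units of the state.
- r.sense(): the state, without advancing time (a new reading comes with each control period).
- r.camera(name): name is "scene" or "top"; returns the picture (400x640x3 uint8, red, green, blue); there is no depth.
- r.camera_info(name): a dict with "fx", "fy", "cx", "cy" (pixels), "extrinsics" (4x4, takes a point from camera to world coordinates). Camera axes: x right, y up, looking along -z (the intrinsics and any distortion apply to the point x, -y, -z); pixel columns grow to the right and rows downward; lengths in m; the calibration is good to about 2 mm. A picture is of the moment at which its call begins. camera_info takes no time and is no camera call.
- r.finish_job(): hands the job in; it is judged then, once.
Trained networks look in the newest picture that a camera, given by its name, has taken for a name from the list of things; names that differ only in an ending like _2 or _b are one class to them, and where a whole thing is asked for, a point or a joint stands for the part that bears it (a point fixed in the world has none). Each returns a list of dicts, best first, with "confidence" (0 to 1); they miss things now and then, are a little off and sometimes report something else, mostly with a low value. They report only what shows in the picture. A call takes as long as a camera call. They do not tell look-alikes from the thing itself.
- r.spot_in(thing, camera): "location" ([x, y, z] in m, in world coordinates, good to about 4 mm: the middle of the surface that is visible of it).
The state is a dict: "time_s": time; "joints": joint angles; "dq": joint speeds; "effort": joint torques, N m; "position": TCP position; "tcp_rot": TCP orientation; "ft_force": force on the tool from outside, world axes, zero at the start; "moment": the same for the moment, N m; "gripper_width": opening from 0.0 (shut) to 1.0 (fully open); "finger_force": force on a finger pad.
Only numpy, scipy, OpenCV 4.12 (cv2) and the standard library are available. Lean on these libraries where they do the work, as an engineer would, in place of code of your own. Each camera call takes 0.05 s, during which the arm holds its last target. There are 200 camera calls.

## Working session

There is one attempt and no reset: what is moved stays moved. The work goes in short steps, Python scripts to look and compute and a tool call to move; the robot and the scene stay as the last step left them, time stands still between calls to the robot, and variables do not carry over. Pictures are saved under pics/ and viewed, at most 10 in all, crops included, and the job is handed in when it is done.

Besides the shell and the picture viewer there is one more tool, called after "Call:" as name([rows], argument=value, ...), one row to a line, values as JSON. drive_tool: Moves the arm, as the interface text tells. Its arguments: {"type":"object","properties":{"linear":{"type":"array","items":{"type":"array","items":{"type":"number"}}},"yaw":{"type":"array","items":{"type":"number"}},"hand":{"type":"array","items":{"type":"number"}}},"required":["linear","yaw","hand"]}

```bash
mkdir -p pics; cat > h.py <<'E'
import numpy as np, cv2
from station import r
from scipy.spatial.transform import Rotation as R
def save(cam,name):
    im=r.camera(cam); cv2.imwrite('pics/'+name+'.png',im[:,:,::-1]); return im
def ray(cam,u,v):
    c=r.camera_info(cam);E=np.array(c['extrinsics'])
    d=np.array([(u-c['cx'])/c['fx'],-(v-c['cy'])/c['fy'],-1.]);return E[:3,3],E[:3,:3]@d
def atz(cam,u,v,z):
    o,d=ray(cam,u,v);return o+d*(z-o[2])/d[2]
def proj(cam,p):
    c=r.camera_info(cam);E=np.array(c['extrinsics']);q=E[:3,:3].T@(np.array(p)-E[:3,3])
    return np.round([c['cx']+c['fx']*q[0]/-q[2],c['cy']-c['fy']*q[1]/-q[2]],1)
def tri(a,b): # (cam,u,v) x2
    o1,d1=ray(*a);o2,d2=ray(*b);A=np.c_[d1,-d2];s=np.linalg.lstsq(A,o2-o1,rcond=None)[0]
    p,q=o1+s[0]*d1,o2+s[1]*d2;return (p+q)/2,np.linalg.norm(p-q)
E
python3 - <<'E'
from h import *
save('scene','s0');save('top','t0')
print(r.camera_info('scene'),r.camera_info('top'))
s=r.sense();print(s['time_s'],s['position'],R.from_rotvec(s['tcp_rot']).as_matrix().round(3))
for t in ['door_bar','door','tray','tray_grip','sheet','jar','lever_knob','notch_mark','slidebox','cabinet','door_hinge']:
  for c in ['scene','top']:
    print(t,c,[(np.round(x['location'],3).tolist(),round(x['confidence'],2)) for x in r.spot_in(t,c)][:3])
E
```

```text
{'fx': 499.5721135502716, 'fy': 499.5721135502716, 'cx': 324.13308420537, 'cy': 205.346886296039, 'extrinsics': array([[ 0.20655781, -0.92795434,  0.31021703,  1.03847746],
       [ 0.97841534,  0.19391829, -0.07140812, -0.07121149],
       [ 0.00610672,  0.31827101,  0.9479801 ,  1.72095272],
       [ 0.        ,  0.        ,  0.        ,  1.        ]])} {'fx': 364.34286335385667, 'fy': 364.34286335385667, 'cx': 318.7722090633182, 'cy': 204.94083688295476, 'extrinsics': array([[ 0.02482397,  0.98270314, -0.18351652,  0.35256589],
       [-0.99945104,  0.0203673 , -0.02613024,  0.03985854],
       [-0.02194053,  0.18406443,  0.98266927,  1.12594671],
       [ 0.        ,  0.        ,  0.        ,  1.        ]])}
0.1 [ 0.25217485 -0.57107754  0.2491367 ] [[ 0.915  0.404 -0.001]
 [ 0.404 -0.915  0.002]
 [ 0.    -0.002 -1.   ]]
door_bar scene [([0.602, -0.018, 0.194], 0.97)]
door_bar top [([0.59, -0.01, 0.203], 0.76)]
door scene [([0.602, -0.019, 0.192], 0.65), ([0.549, 0.474, 0.039], 0.36)]
door top [([0.588, -0.017, 0.202], 0.63)]
tray scene [([0.486, -0.352, 0.004], 0.85), ([0.327, 0
[... 374 characters left out ...]
-0.348, 0.006], 0.46)]
jar scene []
jar top []
lever_knob scene [([0.707, 0.196, 0.241], 0.6), ([0.602, -0.013, 0.196], 0.19)]
lever_knob top [([0.702, 0.197, 0.233], 0.71), ([0.592, -0.015, 0.202], 0.42)]
notch_mark scene [([0.662, 0.141, 0.219], 0.5), ([0.706, 0.197, 0.234], 0.21)]
notch_mark top [([0.657, 0.147, 0.219], 0.57), ([0.71, 0.03, 0.21], 0.3)]
slidebox scene [([0.474, 0.319, 0.05], 0.95), ([0.547, 0.473, 0.041], 0.38)]
slidebox top [([0.462, 0.324, 0.047], 0.62)]
cabinet scene [([0.737, 0.023, 0.219], 0.84), ([0.599, -0.013, 0.192], 0.48)]
cabinet top [([0.713, 0.026, 0.211], 0.94)]
door_hinge scene [([0.604, -0.016, 0.193], 0.57)]
door_hinge top [([0.588, -0.014, 0.204], 0.66)]
```

View pics/s0.png

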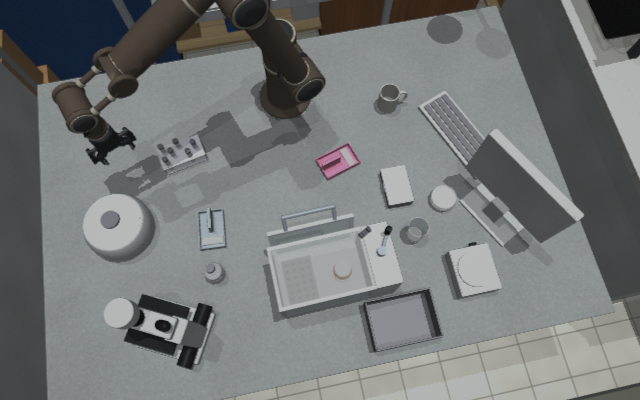

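View pics/t0.png

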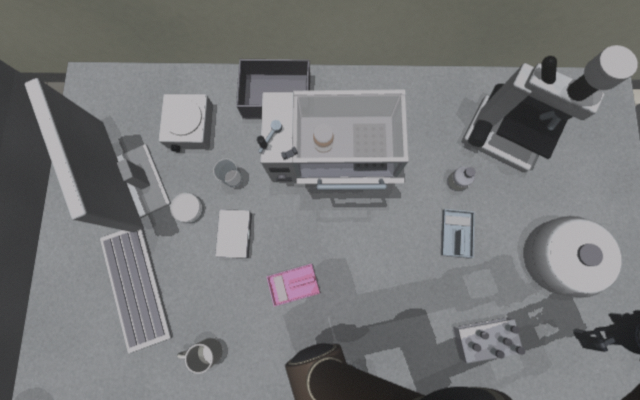

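The scene shows the cabinet around (335,265), the true tray at (211,228), the pink look-alike at (338,161), the bar at (308,213) and the knob at (388,230). In the top view the tray is at (457,234), the sheet at (370,140), the jar at (324,137) and the knob at (263,142).

```bash
python3 - <<'E'
import cv2
a=cv2.imread('pics/t0.png')[85:265,255:485];b=cv2.imread('pics/s0.png')[195:320,190:410]
a=cv2.resize(a,None,fx=3.4,fy=3.4,interpolation=cv2.INTER_CUBIC);b=cv2.resize(b,None,fx=3.6,fy=3.6,interpolation=cv2.INTER_CUBIC)
def g(im,x0,y0,f):
    for k in range(0,400,20):
        x=int((k+(-x0)%20)*f);y=int((k+(-y0)%20)*f)
        if x<im.shape[1]: cv2.putText(im,str(x0+int(round(x/f))),(x,8),0,.3,(0,0,255),1);cv2.line(im,(x,8),(x,14),(0,0,255),1)
        if y<im.shape[0]: cv2.putText(im,str(y0+int(round(y/f))),(0,y+3),0,.3,(0,0,255),1)
g(a,255,85,3.4);g(b,190,195,3.6)
cv2.imwrite('pics/a.png',a[:600]);cv2.imwrite('pics/b.png',b)
E
```

```text
(no output)
```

View pics/a.png

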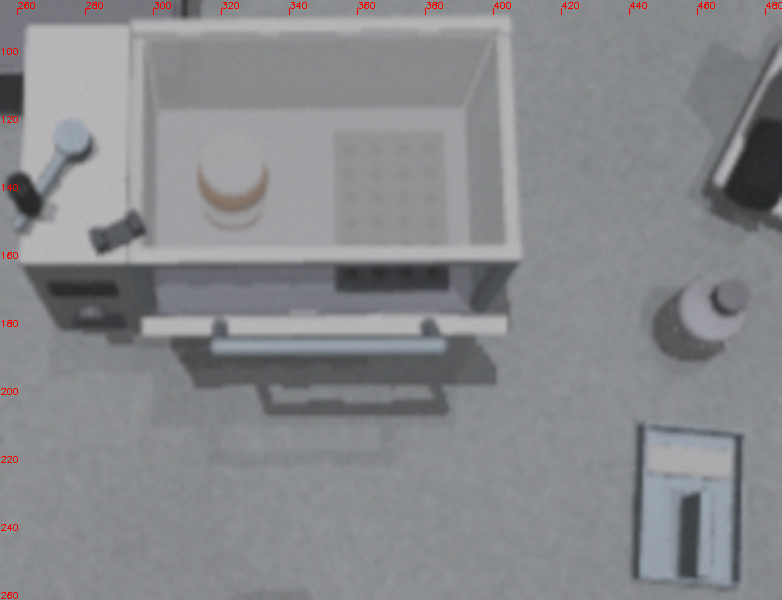

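View pics/b.png

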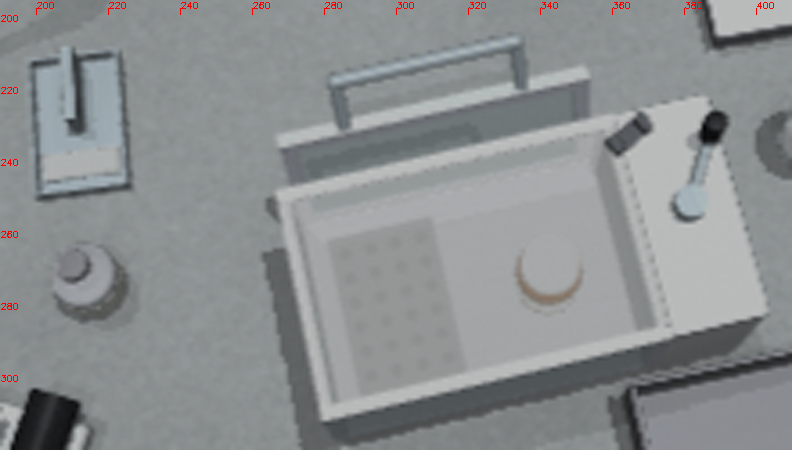

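Crops (full-image pixels): top – roof front edge (261.5,162.4)–(408,162), bar (317,187)–(386,187), knob (263,142), notch teeth (286–296,152), tray rib (458,240), sheet centre (370,147). Scene – bar (282,218)–(335,207), knob (388,231), notch teeth (365,232). Now I work out positions.

```bash
python3 - <<'E'
from h import *
T=lambda x,y:('top',255+x/3.4,85+y/3.4)
S=lambda x,y:('scene',190+x/3.6,195+y/3.6)
P=lambda n,*a:print(n,*[np.round(q,3) for q in a])
P('bar L',*tri(T(212,347),S(522,42)));P('bar R',*tri(T(445,346),S(332,82)))
P('roof front L',atz(*T(22,263),.215),'R',atz(*T(521,262),.215),atz(*S(278,192),.215),atz(*S(706,98),.215))
P('roof back R',atz(*S(325,418),.215),atz(*S(765,313),.215), atz(*T(510,18),.215),atz(*T(25,25),.215))
P('knob mid',*tri(T(25,193),S(713,126)));P('knob top',*tri(T(18,180),S(716,116)))
P('lever ax',*tri(T(72,138),S(690,203)))
P('teeth mid',atz(*T(118,231),.231),atz(*S(629,132),.231))
P('teeth1',atz(*T(133,222),.231),atz(*S(640,120),.231));P('teeth2',atz(*T(102,238),.231),atz(*S(615,142),.231))
P('sheet',*[atz(*T(*c),.066) for c in [(333,131),(445,131),(335,290),(449,290)]])
P('sheetS',*[atz(*S(*c),.066) for c in [(328,240),(432,218),(365,393),(465,372)]])
P('jar',atz(*T(232,162),.161),atz(*S(549,263),.161))
P('tray T',*[atz(*T(*c),.022) for c in [(638,424),(742,433),(633,580),(738,587)]])
P('tray S',*[atz(*S(*c),.022) for c in [(30,62),(119,51),(37,197),(130,187)]])
P('rib',*tri(T(690,577),S(65,48)),*tri(T(697,492),S(75,130)))
P('reagent cap',*tri(T(731,296),S(75,263)))
E
```

```text
bar L [0.564 0.071 0.238] 0.005
bar R [ 0.567 -0.098  0.244] 0.007Traceback (most recent call last):
  File "<stdin>", line 6, in <module>
  File "<stdin>", line 4, in <lambda>
    return _wrapfunc(a, 'round', decimals=decimals, out=out)
    return _wrapit(obj, method, *args, **kwds)
    result = getattr(arr, method)(*args, **kwds)
numpy._core._exceptions._UFuncNoLoopError: ufunc 'multiply' did not contain a loop with signature matching types (dtype('<U1'), dtype('float64')) -> None
```

```bash
python3 - <<'E'
from h import *
T=lambda x,y:('top',255+x/3.4,85+y/3.4)
S=lambda x,y:('scene',190+x/3.6,195+y/3.6)
P=lambda n,*a:print(n,*[np.round(q,3) for q in a])
P('roof frontT L,R',atz(*T(22,263),.215),atz(*T(521,262),.215))
P('roof frontS R,L',atz(*S(278,192),.215),atz(*S(706,98),.215))
P('roof backS R,L',atz(*S(325,418),.215),atz(*S(765,313),.215));P('backT', atz(*T(510,18),.215),atz(*T(25,25),.215))
P('knob mid',*tri(T(25,193),S(713,126)));P('knob top',*tri(T(18,180),S(716,116)))
P('lever ax',*tri(T(72,138),S(690,203)))
P('teeth mid',atz(*T(118,231),.231),atz(*S(629,132),.231))
P('teeth1',atz(*T(133,222),.231),atz(*S(640,120),.231));P('teeth2',atz(*T(102,238),.231),atz(*S(615,142),.231))
P('sheet',*[atz(*T(*c),.066) for c in [(333,131),(445,131),(335,290),(449,290)]])
P('sheetS',*[atz(*S(*c),.066) for c in [(328,240),(432,218),(365,393),(465,372)]])
P('jar',atz(*T(232,162),.161),atz(*S(549,263),.161))
P('tray T',*[atz(*T(*c),.022) for c in [(638,424),(742,433),(633,580),(738,587)]])
P('tray S',*[atz(*S(*c),.022) for c in [(30,62),(119,51),(37,197),(130,187)]])
P('rib',*tri(T(690,577),S(65,48)),*tri(T(697,492),S(75,130)))
P('reagent cap',*tri(T(731,296),S(75,263)))
E
```

```text
roof frontT L,R [0.633 0.216 0.215] [ 0.64  -0.165  0.215]
roof frontS R,L [ 0.647 -0.159  0.215] [0.64  0.222 0.215]
roof backS R,L [ 0.843 -0.154  0.215] [0.834 0.224 0.215]
backT [ 0.841 -0.16   0.215] [0.83  0.225 0.215]
knob mid [0.676 0.212 0.252] 0.004
knob top [0.675 0.212 0.281] 0.003
lever ax [0.731 0.182 0.225] 0.002
teeth mid [0.654 0.142 0.231] [0.661 0.146 0.231]
teeth1 [0.662 0.131 0.231] [0.652 0.158 0.231]
teeth2 [0.648 0.154 0.231] [0.667 0.132 0.231]
sheet [ 0.808 -0.031  0.066] [ 0.81  -0.132  0.066] [ 0.659 -0.034  0.066] [ 0.661 -0.134  0.066]
sheetS [ 0.663 -0.13   0.066] [ 0.662 -0.03   0.066] [ 0.809 -0.122  0.066] [ 0.809 -0.029  0.066]
jar [0.739 0.058 0.161] [0.744 0.06  0.161]
tray T [ 0.552 -0.309  0.022] [ 0.546 -0.401  0.022] [ 0.413 -0.3    0.022] [ 0.409 -0.391  0.022]
tray S [ 0.416 -0.388  0.022] [ 0.423 -0.3    0.022] [ 0.554 -0.399  0.022] [ 0.562 -0.309  0.022]
rib [ 0.415 -0.347  0.035] 0.005 [ 0.493 -0.357  0.021] 0.006
reagent cap [ 0.646 -0.358  0.115] 0.006
```

```bash
cat >> h.py <<'E'
def go(x,y,z,head=None):
    "units for drive_tool from current pose to world pos, tool-y heading in deg"
    s=r.sense();M=R.from_rotvec(s['tcp_rot']).as_matrix();d=M.T@(np.array([x,y,z])-s['position'])/.05
    h=np.degrees(np.arctan2(M[1,1],M[0,1]));yw=0 if head is None else -((head-h+180)%360-180)/10
    print('lin',d.round(2).tolist(),'yaw',round(yw,2))
C0=np.array([.640,-.014,0]);YAW=.02
def cab(x,y,z): # cabinet -> world
    return C0+R.from_rotvec([0,0,YAW]).apply([x,y,z])
def bar(a,y=0):
    t=a+np.arctan2(14,198);L=.1985
    return cab(-.007-L*np.sin(t),y,.06+L*np.cos(t))
E
python3 - <<'E'
from h import *
go(.252,-.571,.36);go(.565,-.014,.34,1.1)
for a in [0,.25,.3,.5,.7,.9,1.1,1.3,1.5]: print(a,bar(a).round(4))
E
```

```text
lin [-0.0, -0.02, -2.19] yaw 0
lin [10.22, -7.68, -1.79] yaw -6.73
0 [ 0.619  -0.0144  0.258 ]
0.25 [ 0.5705 -0.0154  0.2484]
0.3 [ 0.5611 -0.0156  0.245 ]
0.5 [ 0.5258 -0.0163  0.2271]
0.7 [ 0.4948 -0.0169  0.2024]
0.9 [ 0.4692 -0.0174  0.1721]
1.1 [ 0.4502 -0.0178  0.1373]
1.3 [ 0.4385 -0.018   0.0995]
1.5 [ 0.4345 -0.0181  0.06  ]
```

Call:
drive_tool([
  [0,0,-1.2],
  [3,-2.2,-1.8],
  [10.22,-7.68,-1.8],
  [10.22,-7.68,-1.8],
  [10.22,-7.68,-1.8],
  [10.22,-7.68,-1.8],
  [10.22,-7.68,-1.8],
  [10.22,-7.68,-1.8],
  [10.22,-7.68,-1.8],
  [10.22,-7.68,-1.8],
  [10.22,-7.68,-1.8],
  [10.22,-7.68,-1.8],
], yaw=[0,-1,-6.73,-6.73,-6.73,-6.73,-6.73,-6.73,-6.73,-6.73,-6.73,-6.73], hand=[110,110,110,110,110,110,110,110,110,110,110,110])

```text
time_s: 2.7
position: [0.566, -0.0108, 0.3405]
tcp_rot: [2.195, 2.248, 0.002]
ft_force: [-0.8, -0.7, 0.2]
gripper_width: 0.569
finger_force: 0.0
```

Call:
drive_tool([
  [0.06,0,1.0],
  [0.06,0,1.9],
  [0.06,0,1.9],
  [0.06,0,1.9],
  [0.06,0,1.9],
  [0.06,0,1.9],
  [0.06,0,1.9],
  [0.06,0,1.9],
], yaw=[0,0,0,0,0,0,0,0], hand=[110,110,110,255,255,255,255,255])

```text
time_s: 3.7
position: [0.5661, -0.0117, 0.2483]
tcp_rot: [2.197, 2.24, 0.003]
ft_force: [-1.7, 0.1, 6.3]
gripper_width: 0.137
finger_force: 58.7
```

Call:
drive_tool([
  [0,-0.45,0.2],
  [0,-0.8,0.39],
  [0,-1.12,0.62],
  [0,-1.42,0.89],
  [0,-1.69,1.18],
  [0,-1.93,1.49],
  [0,-2.14,1.83],
  [0,-2.31,2.19],
  [0,-2.44,2.56],
  [0,-2.55,2.94],
  [0,-2.6,3.34],
  [0,-2.63,3.7],
], yaw=[0,0,0,0,0,0,0,0,0,0,0,0], hand=[255,255,255,255,255,255,255,255,255,255,255,255])

```text
time_s: 5.2
position: [0.434, -0.015, 0.0609]
tcp_rot: [2.195, 2.243, -0.001]
ft_force: [0.4, -4.7, 2.8]
gripper_width: 0.14
finger_force: 72.3
```

Call:
drive_tool([
  [0,0,0.06],
  [0,0,0.06],
  [0,0,0.06],
  [0,0,0.06],
  [0,0,-1.0],
  [0,0,-2.0],
  [0,0,-2.5],
], yaw=[0,0,0,0,0,0,0], hand=[255,110,110,110,110,110,110])

```text
time_s: 6.08
position: [0.435, -0.0137, 0.1885]
tcp_rot: [2.196, 2.24, 0.005]
ft_force: [-0.6, -0.0, -0.8]
gripper_width: 0.571
finger_force: 0.0
```

```bash
python3 - <<'E'
from h import *
s=r.sense();print(s['time_s'],s['position'],s['ft_force'])
for c in ['top','scene']:
  r.camera(c)
  for t in ['door_bar','tray','tray_grip']:
    print(t,c,[(np.round(x['location'],3).tolist(),round(x['confidence'],2)) for x in r.spot_in(t,c)][:2])
go(.44,-.2,.25,-94); go(.443,-.3475,.13,-94)
E
```

```text
6.075 [ 0.43501732 -0.01368397  0.18846373] [-0.61057194 -0.04345463 -0.79203519]
door_bar top [([0.58, 0.016, 0.069], 0.74)]
tray top [([0.319, 0.148, 0.002], 0.78), ([0.484, -0.343, 0.011], 0.57)]
tray_grip top [([0.482, -0.348, 0.006], 0.98)]
door_bar scene [([0.54, -0.018, 0.074], 0.94)]
tray scene [([0.326, 0.138, 0.011], 0.75)]
tray_grip scene [([0.485, -0.347, 0.003], 0.76), ([0.326, 0.142, 0.01], 0.69)]
lin [-3.73, 0.08, -1.33] yaw 9.51
lin [-6.68, 0.09, 1.07] yaw 9.51
```

Call:
drive_tool([
  [-1,0,-0.5],
  [-2,0.05,-0.5],
  [-3,0.1,-0.5],
  [-6.6,0.1,0.6],
  [-6.6,0.1,0.6],
  [-6.6,0.1,0.6],
  [-6.6,0.1,0.6],
  [-6.6,0.1,0.6],
  [-6.6,0.1,0.6],
  [-6.6,0.1,0.6],
  [-6.6,0.1,0.6],
], yaw=[1,2,3,9.5,9.5,9.5,9.5,9.5,9.5,9.5,9.5], hand=[125,125,125,125,125,125,125,125,125,125,125])

```text
time_s: 7.85
position: [0.4444, -0.3431, 0.1544]
tcp_rot: [-3.139, 0.102, 0.002]
ft_force: [-0.2, 0.8, 0.0]
gripper_width: 0.511
finger_force: 0.0
```

```bash
python3 - <<'E'
from h import *
go(.4346,-.346,.042,-94)
a=save('top','t1')[190:280,400:520];b=save('scene','s1')[180:270,150:270]
im=np.hstack([cv2.resize(x,None,fx=3.3,fy=3.3,interpolation=cv2.INTER_CUBIC) for x in (a,b)])
cv2.imwrite('pics/c1.png',im[:,:,::-1])
E
```

```text
lin [-0.19, 0.07, 2.25] yaw 0.03
```

View pics/c1.png

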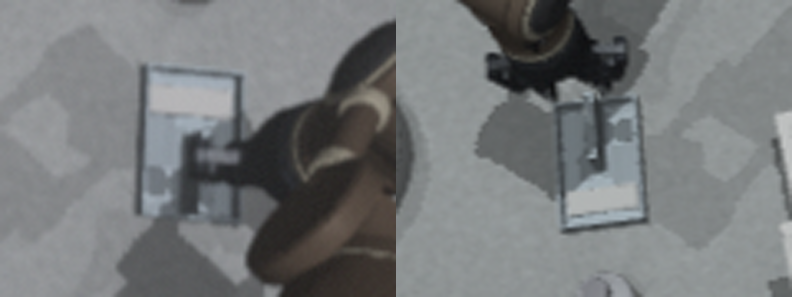

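The crop shows the open gripper above the tray's rear half, lined up with the rib, which runs through crop pixels (195,160) (left view) and (600,140) (right view). Descend and grip.

Call:
drive_tool([
  [-0.19,0.07,1.0],
  [-0.19,0.07,1.8],
  [-0.19,0.07,2.25],
  [-0.19,0.07,2.25],
  [-0.19,0.07,2.25],
  [-0.19,0.07,2.25],
  [-0.19,0.07,2.25],
  [-0.19,0.07,2.25],
  [-0.19,0.07,1.75],
], yaw=[0,0,0,0,0,0,0,0,0], hand=[125,125,125,125,255,255,255,255,255])

```text
time_s: 9.07
position: [0.4331, -0.3446, 0.0662]
tcp_rot: [-3.136, 0.106, 0.007]
ft_force: [-0.5, 0.1, -1.5]
gripper_width: 0.131
finger_force: 59.6
```

```bash
python3 - <<'E'
from h import *
for p in [(-.2,-.068,.17),(-.05,-.068,.13),(-.05,-.068,.108)]: print(cab(*p));go(*cab(*p),-88.9)
E
```

```text
[ 0.44139991 -0.08598613  0.17      ]
lin [-0.19, -5.18, -2.06] yaw -0.5
[ 0.59136991 -0.08298633  0.13      ]
lin [2.8, -5.44, -1.27] yaw -0.5
[ 0.59136991 -0.08298633  0.108     ]
lin [2.8, -5.44, -0.83] yaw -0.5
```

Call:
drive_tool([
  [0,0,-1],
  [-0.1,-0.5,-2.06],
  [-0.19,-1.5,-2.06],
  [-0.19,-2.5,-2.06],
  [-0.19,-3.5,-2.06],
  [-0.19,-4.4,-2.06],
  [-0.19,-5.2,-2.06],
  [0.4,-5.44,-2],
  [1.2,-5.44,-1.7],
  [2,-5.44,-1.4],
  [2.8,-5.44,-1.27],
  [2.8,-5.44,-1.27],
], yaw=[0,-0.2,-0.5,-0.5,-0.5,-0.5,-0.5,-0.5,-0.5,-0.5,-0.5,-0.5], hand=[255,255,255,255,255,255,255,255,255,255,255,255])

```text
time_s: 10.58
position: [0.5945, -0.0843, 0.1299]
tcp_rot: [-3.141, -0.032, 0.001]
ft_force: [-0.9, 0.2, -1.9]
gripper_width: 0.128
finger_force: 59.7
```

```bash
python3 - <<'E'
from h import *
go(*cab(-.05,-.068,.108),-88.9)
a=save('top','t2')[80:220,290:430];b=save('scene','s2')[190:330,230:370]
im=np.hstack([cv2.resize(x,None,fx=2.8,fy=2.8,interpolation=cv2.INTER_CUBIC) for x in (a,b)])
cv2.imwrite('pics/c2.png',im[:,:,::-1])
E
```

```text
lin [-0.06, -0.03, 0.44] yaw 0.01
```

View pics/c2.png

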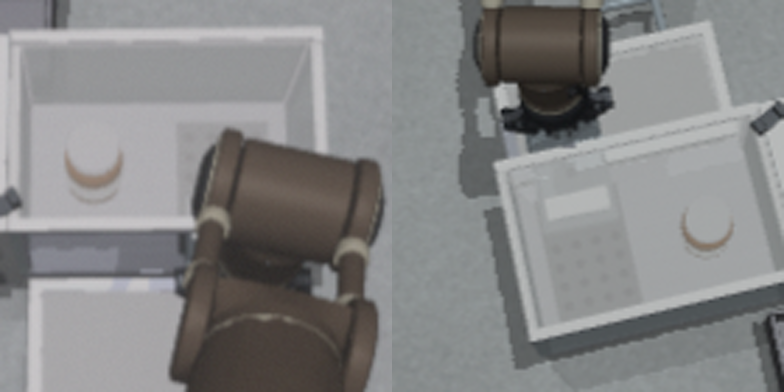

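The tray's white slides end is in the chamber at crop (577,203), lined up with the sheet, and the jar at (707,228) is clear. Lower and release.

Call:
drive_tool([
  [-0.06,0,0.2],
  [-0.06,0,0.42],
  [-0.06,0,0.42],
  [-0.06,0,0.42],
], yaw=[0,0,0,0], hand=[255,255,255,255])

```text
time_s: 11.18
position: [0.5899, -0.0844, 0.1141]
tcp_rot: [-3.141, -0.029, -0.0]
ft_force: [-6.2, 2.0, 18.1]
gripper_width: 0.129
finger_force: 63.5
```

Call:
drive_tool([
  [0,0,-0.08],
  [0,0,-0.08],
  [0,0,-0.08],
  [0,0,-0.08],
  [0,0,-0.08],
  [-0.1,0,-1.0],
  [-0.6,0,-2.0],
  [-1.8,0,-2.2],
  [-2.4,0,-2.2],
], yaw=[0,0,0,0,0,0,0,0,0], hand=[125,125,125,125,125,125,125,125,125])

```text
time_s: 12.3
position: [0.4685, -0.0868, 0.2213]
tcp_rot: [3.141, 0.031, 0.002]
ft_force: [-0.3, -0.1, 0.0]
gripper_width: 0.512
finger_force: 0.0
```

```bash
python3 - <<'E'
from h import *
s=r.sense();print(s['position'],s['joints'].round(2) if hasattr(s['joints'],'round') else s['joints'])
a=save('top','t3')[80:220,290:430];b=save('scene','s3')[190:330,230:370]
im=np.hstack([cv2.resize(x,None,fx=2.8,fy=2.8,interpolation=cv2.INTER_CUBIC) for x in (a,b)])
cv2.imwrite('pics/c3.png',im[:,:,::-1])
for c in ['top','scene']: print(c,[(np.round(x['location'],3).tolist(),round(x['confidence'],2)) for x in r.spot_in('tray',c)][:3])
go(*cab(-.16,-.068,.14),1.1)
E
```

```text
[ 0.46846537 -0.0868135   0.22134567] [-0.27  0.05  2.   -0.    1.09  1.28]
top [([0.317, 0.145, 0.003], 0.67), ([0.644, -0.062, 0.079], 0.57)]
scene [([0.587, -0.086, 0.072], 0.68), ([0.327, 0.139, 0.009], 0.65), ([0.53, -0.002, 0.074], 0.18)]
lin [0.22, -0.03, 1.61] yaw -9.0
```

View pics/c3.png

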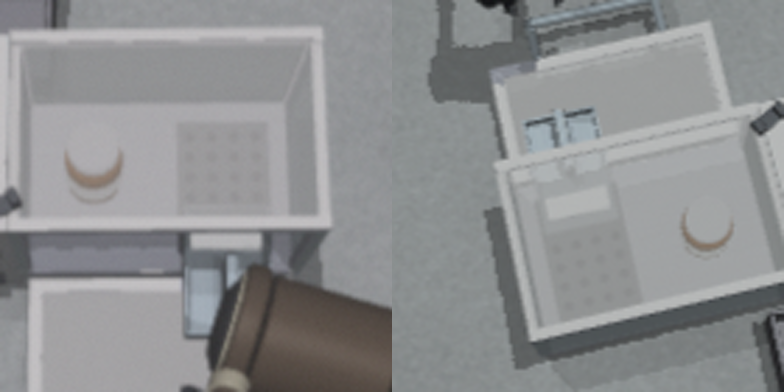

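```bash
python3 - <<'E'
from h import *
L=atz('scene',230+(597-392)/2.8,190+111/2.8,.093);Q=atz('scene',230+(526-392)/2.8,190+123/2.8,.093)
w=np.linalg.inv(R.from_rotvec([0,0,YAW]).as_matrix())
print(L,Q,w@(L-C0),w@(Q-C0))
f=lambda x,y:atz('top',290+x/2.8,80+y/2.8,.09)
for p in [(184,334),(184,250)]: print(w@(f(*p)-C0))
for p in [(-.15,-.068,.18),(-.15,-.068,.1)]: go(*cab(*p),1.1)
E
```

```text
[ 0.57606848 -0.03572448  0.093     ] [ 0.57327296 -0.12226528  0.093     ] [-0.06435319 -0.02044159  0.093     ] [-0.06887885 -0.10690917  0.093     ]
[-0.07558568 -0.0236375   0.09      ]
[ 0.01443158 -0.02487951  0.09      ]
lin [0.42, -0.03, 0.81] yaw -9.0
lin [0.42, -0.03, 2.41] yaw -9.0
```

The tray rests on the door with its rear edge at crop (525–597,115) and is straight, with its slides end above the sheet. Now rotate the open hand and push with the front finger's back.

Call:
drive_tool([
  [0.42,-0.1,0.4],
  [0.42,-0.1,0.4],
  [0.42,-0.1,0.4],
  [0.42,-0.1,0.4],
  [0.42,-0.1,0.4],
  [0.42,-0.1,0.4],
  [0.42,-0.1,0.4],
  [0.42,-0.1,0.4],
  [0.42,-0.1,0.4],
  [0.42,-0.1,1.4],
  [0.42,-0.1,2.1],
  [0.42,-0.1,2.1],
], yaw=[-1,-2,-3,-4,-5,-6,-7,-8,-9,-9,-9,-9], hand=[0,0,0,0,0,0,0,0,0,0,0,0])

```text
time_s: 14.0
position: [0.4894, -0.0808, 0.1122]
tcp_rot: [-2.195, -2.239, 0.005]
ft_force: [0.0, -0.6, 0.0]
gripper_width: 1.0
finger_force: 0.0
```

```bash
python3 - <<'E'
from h import *
s=r.sense();print(s['position'],s['gripper_width'],s['ft_force'])
for p in [(-.15,-.067,.1),(-.12,-.067,.1),(-.057,-.067,.1)]: go(*cab(*p),1.1)
E
```

```text
[ 0.48942242 -0.08075786  0.11215032] 1.0001431077238272 [ 0.04452059 -0.60298606  0.00351861]
lin [-0.07, 0.04, 0.24] yaw 0.0
lin [-0.07, 0.64, 0.24] yaw 0.0
lin [-0.07, 1.9, 0.23] yaw 0.0
```

Call:
drive_tool([
  [-0.07,0.1,0.24],
  [-0.07,0.3,0.24],
  [-0.07,0.5,0.24],
  [-0.07,0.7,0.24],
  [-0.07,0.9,0.24],
  [-0.07,1.1,0.24],
  [-0.07,1.3,0.24],
  [-0.07,1.5,0.24],
  [-0.07,1.7,0.24],
  [-0.07,1.8,0.24],
  [-0.07,1.9,0.24],
  [-0.07,1.9,0.24],
], yaw=[0,0,0,0,0,0,0,0,0,0,0,0], hand=[0,0,0,0,0,0,0,0,0,0,0,0])

```text
time_s: 15.5
position: [0.5868, -0.0831, 0.1035]
tcp_rot: [2.199, 2.242, 0.001]
ft_force: [-0.2, 0.3, 0.3]
gripper_width: 1.0
finger_force: 0.0
```

Call:
drive_tool([
  [0,-0.5,-0.2],
  [0,-1.5,-1],
  [0,-2.5,-1.5],
  [0,-3.2,-2.0],
], yaw=[0,0,0,0], hand=[110,110,110,110])

```text
time_s: 16.0
position: [0.4241, -0.086, 0.2038]
tcp_rot: [2.2, 2.243, 0.0]
ft_force: [-0.1, -0.1, 0.2]
gripper_width: 0.569
finger_force: 0.0
```

```bash
python3 - <<'E'
from h import *
s=r.sense();print(s['position'],s['gripper_width'],s['ft_force'])
a=save('top','t4')[80:220,290:430];b=save('scene','s4')[190:330,230:370]
im=np.hstack([cv2.resize(x,None,fx=2.8,fy=2.8,interpolation=cv2.INTER_CUBIC) for x in (a,b)])
cv2.imwrite('pics/c4.png',im[:,:,::-1])
for p in [(.435,-.016,.13),(.435,-.016,.06)]: go(*p,1.1)
E
```

```text
[ 0.42405371 -0.08600772  0.20380068] 0.569157243707496 [-0.14261238 -0.06764625  0.15133391]
lin [1.41, 0.23, 1.51] yaw -0.0
lin [1.41, 0.22, 2.91] yaw -0.0
```

View pics/c4.png

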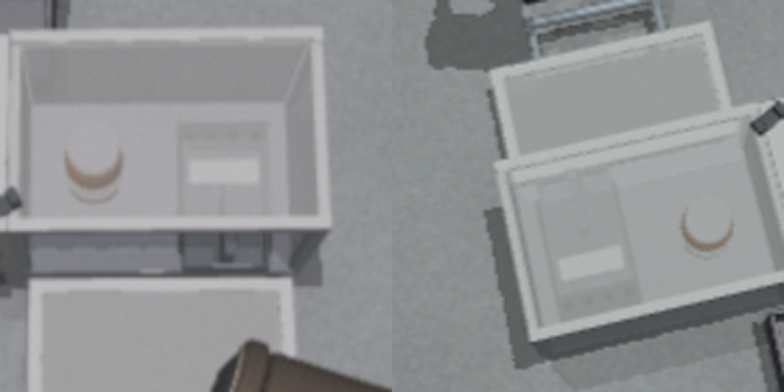

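The tray stands straight on the sheet, fully inside, with its slides end at crop (223,170) and (590,263); the jar has not moved. Now close the door.

Call:
drive_tool([
  [0.7,0.22,0.3],
  [1.41,0.22,1.2],
  [1.41,0.22,2.2],
  [1.41,0.22,2.89],
  [1.41,0.22,2.89],
  [1.41,0.22,2.89],
  [1.41,0.22,2.89],
  [1.41,0.22,2.89],
  [1.41,0.22,2.89],
], yaw=[0,0,0,0,0,0,0,0,0], hand=[110,110,110,110,110,255,255,255,255])

```text
time_s: 17.23
position: [0.4339, -0.0157, 0.0601]
tcp_rot: [-2.197, -2.242, 0.005]
ft_force: [-5.6, -1.2, 5.2]
gripper_width: 0.141
finger_force: 58.4
```

Call:
drive_tool([
  [0,0.02,-0.4],
  [0,0.08,-0.79],
  [0,0.18,-1.17],
  [0,0.31,-1.55],
  [0,0.49,-1.9],
  [0,0.69,-2.24],
  [0,0.93,-2.56],
  [0,1.21,-2.85],
  [0,1.5,-3.11],
  [0,1.83,-3.34],
  [0,2.17,-3.54],
  [0,2.53,-3.7],
], yaw=[0,0,0,0,0,0,0,0,0,0,0,0], hand=[255,255,255,255,255,255,255,255,255,255,255,255])

```text
time_s: 18.73
position: [0.5573, -0.0127, 0.2498]
tcp_rot: [-2.193, -2.237, 0.012]
ft_force: [-16.1, 1.6, 21.4]
gripper_width: 0.136
finger_force: 61.5
```

Call:
drive_tool([
  [0,0.2,-0.08],
  [0,0.4,-0.13],
  [0,0.6,-0.17],
  [0,0.78,-0.21],
  [0,0.97,-0.24],
  [0,1.16,-0.26],
  [0,1.2,-0.26],
  [0,1.24,-0.26],
  [0,1.24,-0.26],
], yaw=[0,0,0,0,0,0,0,0,0], hand=[255,255,255,255,255,255,255,255,255])

```text
time_s: 19.85
position: [0.6185, -0.0111, 0.2615]
tcp_rot: [-2.192, -2.237, 0.012]
ft_force: [-18.6, 2.3, 16.9]
gripper_width: 0.136
finger_force: 65.6
```

Call:
drive_tool([
  [0,0.08,0.05],
  [0,0.16,0.05],
  [0,0.16,0.05],
], yaw=[0,0,0], hand=[255,255,255])

```text
time_s: 20.23
position: [0.6189, -0.0111, 0.2613]
tcp_rot: [-2.182, -2.227, 0.034]
ft_force: [-40.5, 1.6, 36.3]
gripper_width: 0.14
finger_force: 67.8
```

Call:
drive_tool([
  [0,-0.16,0],
  [0,-0.16,0],
  [0,-0.16,0],
  [0,-0.16,0],
  [0,-0.16,-0.8],
  [0,-0.3,-1.6],
  [0,-0.3,-1.6],
], yaw=[0,0,0,0,0,0,0], hand=[255,120,120,120,120,120,120])

```text
time_s: 21.1
position: [0.6196, -0.0122, 0.3387]
tcp_rot: [2.195, 2.238, 0.008]
ft_force: [0.3, -0.9, -0.1]
gripper_width: 0.53
finger_force: 0.0
```

```bash
python3 - <<'E'
from h import *
s=r.sense();print(s['time_s'],s['position'],s['joints'])
for c in ['top','scene']:
  a=save(c,'z'+c)
  for t in ['lever_knob','notch_mark','door_bar']:
    print(t,c,[(np.round(x['location'],3).tolist(),round(x['confidence'],2)) for x in r.spot_in(t,c)][:2])
a=cv2.imread('pics/ztop.png')[110:200,250:410];b=cv2.imread('pics/zscene.png')[190:280,260:420]
cv2.imwrite('pics/c5.png',np.vstack([cv2.resize(x,None,fx=3.3,fy=3.3,interpolation=cv2.INTER_CUBIC) for x in (a,b)]))
print('exp knob proj',proj('top',(.676,.212,.256)),proj('scene',(.676,.212,.256)))
go(.676,.212,.32,150)
E
```

```text
21.1 [ 0.61959059 -0.01224294  0.33869323] [-9.00170263e-02  2.27645796e-01  1.55578739e+00  1.72997437e-05
  1.34967929e+00 -1.09481104e-01]
lever_knob top [([0.705, 0.2, 0.235], 0.57)]
notch_mark top [([0.642, -0.348, 0.079], 0.68), ([0.654, 0.147, 0.22], 0.6)]
door_bar top [([0.629, 0.107, 0.174], 0.6)]
lever_knob scene [([0.707, 0.194, 0.24], 0.69)]
notch_mark scene [([0.661, 0.145, 0.22], 0.64)]
door_bar scene [([0.626, -0.025, 0.206], 0.71)]
exp knob proj [261.3 141. ] [387.6 230. ]
lin [4.45, 1.27, 0.25] yaw -14.89
```

View pics/c5.png

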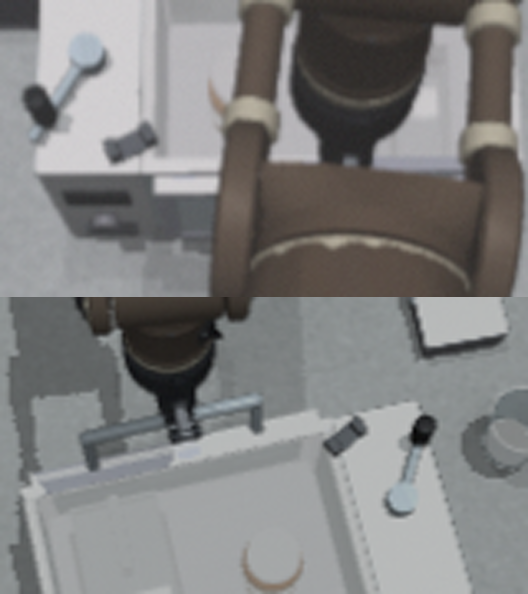

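The door bar is upright at the roof edge (crop bottom, (170,420)), the tray lies inside, the lever knob is at top-crop (40,105) and the notch teeth at (131,142). Now the lever.

Call:
drive_tool([
  [0.5,0.1,0],
  [4.45,1.25,0],
  [4.45,1.25,0],
  [4.45,1.25,0],
  [4.45,1.25,0],
  [4.45,1.25,0],
  [4.45,1.25,0],
  [4.45,1.25,0],
  [4.45,1.25,0],
  [4.45,1.25,0],
  [4.45,1.25,0],
  [4.45,1.25,0],
], yaw=[-1,-8.9,-8.9,-8.9,-8.9,-8.9,-8.9,-8.9,-8.9,-8.9,-8.9,-8.9], hand=[110,110,110,110,110,110,110,110,110,110,110,110])

```text
time_s: 23.0
position: [0.6752, 0.2117, 0.3341]
tcp_rot: [0.003, -3.141, 0.0]
ft_force: [-0.1, 0.5, 0.9]
gripper_width: 0.567
finger_force: 0.0
```

```bash
python3 - <<'E'
from h import *
print(r.sense()['position']);go(.6765,.212,.262,90)
E
```

```text
[0.67524619 0.21171263 0.33410276]
lin [-0.03, 0.01, 1.44] yaw 0.01
```

Call:
drive_tool([
  [0,0,0.7],
  [0,0,1.4],
  [0,0,1.4],
  [0,0,1.4],
  [0,0,1.4],
  [0,0,1.4],
  [0,0,1.4],
  [0,0,1.4],
], yaw=[0,0,0,0,0,0,0,0], hand=[110,110,110,110,255,255,255,255])

```text
time_s: 24.0
position: [0.6764, 0.212, 0.2668]
tcp_rot: [-0.003, 3.138, 0.001]
ft_force: [-0.1, 1.4, 6.4]
gripper_width: 0.213
finger_force: 58.7
```

Call:
drive_tool([
  [0.07,-0.15,0],
  [0.12,-0.3,0],
  [0.16,-0.46,0],
  [0.17,-0.62,0],
  [0.16,-0.78,0],
  [0.12,-0.94,0],
  [0.08,-1.08,0],
  [0.04,-1.16,0],
  [0.04,-1.16,0],
  [0.04,-1.16,0],
], yaw=[0,0,0,0,0,0,0,0,0,0], hand=[255,255,255,255,255,255,255,255,255,255])

```text
time_s: 25.25
position: [0.6681, 0.1583, 0.2664]
tcp_rot: [0.011, -3.13, -0.01]
ft_force: [-15.0, 7.1, 12.0]
gripper_width: 0.214
finger_force: 60.9
```

Call:
drive_tool([
  [0,0,0],
  [0,0,0],
  [0,0,0],
  [0,0,-1],
  [0,0,-2],
  [0,1,-2.5],
  [0,2,-2.5],
  [0,3,-2.5],
  [0,4,-2.5],
  [2,5,-2.5],
  [3,5,-2.5],
  [4,5,-2.5],
], yaw=[0,0,0,0,0,0,0,0,0,0,0,0], hand=[110,110,110,110,110,110,110,110,110,110,110,110])

```text
time_s: 26.75
position: [0.4924, 0.4022, 0.3881]
tcp_rot: [0.003, -3.141, 0.0]
ft_force: [-0.8, 1.4, 0.9]
gripper_width: 0.572
finger_force: 0.0
```

```bash
python3 - <<'E'
from h import *
s=r.sense();print(s['time_s'],s['position'],s['ft_force'])
a=save('top','e1')[110:170,250:330];b=save('scene','e2')[215:275,350:430]
a,b=[cv2.resize(x,None,fx=4.9,fy=4.9,interpolation=cv2.INTER_CUBIC) for x in (a,b)]
c=cv2.resize(cv2.imread('pics/e2.png')[170:320,220:420][:,:,::-1],(392,294))
d=cv2.resize(cv2.imread('pics/e1.png')[70:220,240:440][:,:,::-1],(392,294))
cv2.imwrite('pics/c6.png',np.vstack([np.hstack([a,b]),np.hstack([d,c])])[:,:,::-1])
E
```

```text
26.75 [0.49241366 0.4021534  0.38813568] [-0.75260342  1.36446655  0.8559427 ]
```

View pics/c6.png

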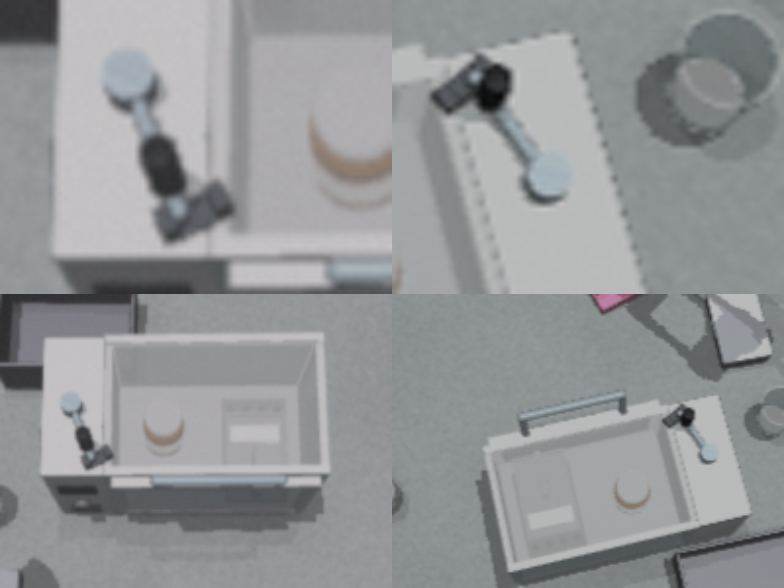

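Zoomed views: the lever points at the left tooth (lever end at about (178,210), teeth middle at about (195,211)), so it is a little short of the notch. The tray, door and jar look right. I work out the remaining turn.

```bash
python3 - <<'E'
from h import *
T=lambda x,y,z:atz('top',250+x/4.9,110+y/4.9,z)[:2]
S=lambda x,y,z:atz('scene',350+(x-392)/4.9,215+y/4.9,z)[:2]
ang=lambda p,a:np.degrees(np.arctan2(*(p-a)[::-1]))%360
a=T(130,77,.226);print('T ax',a,'lever',ang(T(148,126,.225),a),ang(T(178,208,.225),a),'teeth',ang(T(195,211,.231),a),[ang(T(*q,.231),a) for q in [(158,225),(232,198)]])
a=S(548,175,.226);print('S ax',a,'lever',ang(S(507,120,.225),a),'teeth',ang(S(463,83,.231),a),[ang(S(*q,.231),a) for q in [(440,97),(486,66)]])
print('knob',tri(('top',250+163/4.9,110+168/4.9),('scene',350+(492-392)/4.9,215+87/4.9)))
go(.670,.160,.33,90)
E
```

```text
T ax [0.73005101 0.18003859] lever 201.62180040485384 201.56542298044678 teeth 206.79768644997904 [np.float64(192.92712464788823), np.float64(220.02132218834797)]
S ax [0.72899212 0.18424856] lever 202.47387688620347 teeth 209.93855881477756 [np.float64(221.83409889577146), np.float64(196.34009866475998)]
knob (array([0.67160849, 0.1586685 , 0.24709326]), np.float64(0.002736689720030329))
lin [-3.62, -4.86, 1.14] yaw 0.04
```

Call:
drive_tool([
  [-1.8,-2.4,-0.2],
  [-3.58,-4.88,0],
  [-3.58,-4.88,0],
  [-3.58,-4.88,0],
  [-3.58,-4.88,0],
  [-3.58,-4.88,0],
  [-3.58,-4.88,0],
  [-3.58,-4.88,0],
  [-3.58,-4.88,1.2],
  [-3.58,-4.88,2.4],
  [-3.58,-4.88,2.4],
  [-3.58,-4.88,2.4],
], yaw=[0,0,0,0,0,0,0,0,0,0,0,0], hand=[110,110,110,110,110,110,110,110,110,110,110,110])

```text
time_s: 28.35
position: [0.6744, 0.1589, 0.2719]
tcp_rot: [-0.005, 3.138, 0.001]
ft_force: [0.1, 0.5, 1.4]
gripper_width: 0.57
finger_force: 0.0
```

Call:
drive_tool([
  [0,0,0],
  [0,0,0],
  [0,0,0],
  [0,0,0],
  [-0.02,-0.04,0],
  [-0.04,-0.08,0],
  [-0.05,-0.12,0],
  [-0.06,-0.14,0],
  [-0.06,-0.14,0],
  [-0.06,-0.14,0],
], yaw=[0,0,0,0,0,0,0,0,0,0], hand=[255,255,255,255,255,255,255,255,255,255])

```text
time_s: 29.6
position: [0.6762, 0.1557, 0.2734]
tcp_rot: [-0.008, 3.139, 0.014]
ft_force: [-4.6, 9.2, 7.6]
gripper_width: 0.21
finger_force: 59.1
```

Call:
drive_tool([
  [-0.02,-0.04,0],
  [-0.02,-0.08,0],
  [-0.02,-0.08,0],
  [-0.02,-0.08,0],
], yaw=[0,0,0,0], hand=[255,255,255,255])

```text
time_s: 30.1
position: [0.6775, 0.1513, 0.2733]
tcp_rot: [-0.007, 3.139, 0.012]
ft_force: [-3.6, 7.3, 7.6]
gripper_width: 0.208
finger_force: 59.3
```

Call:
drive_tool([
  [0,0.05,0],
  [0,0.05,0],
  [0,0.05,0],
  [0,0.05,0],
  [0,0,-1],
  [0,0,-2],
  [0,1,-2.5],
  [0,2,-2.5],
  [0,3,-2.5],
  [0,4,-2.5],
  [2,5,-2.5],
  [3.5,5,-2.5],
], yaw=[0,0,0,0,0,0,0,0,0,0,0,0], hand=[255,110,110,110,110,110,110,110,110,110,110,110])

```text
time_s: 31.6
position: [0.5586, 0.3874, 0.3914]
tcp_rot: [0.004, -3.139, 0.002]
ft_force: [0.3, 0.8, 0.5]
gripper_width: 0.571
finger_force: 0.0
```

```bash
python3 - <<'E'
from h import *
s=r.sense();print(s['time_s'],s['position'],s['ft_force'])
a=save('top','f1')[110:170,250:330];b=save('scene','f2')[215:275,350:430]
a,b=[cv2.resize(x,None,fx=4.9,fy=4.9,interpolation=cv2.INTER_CUBIC) for x in (a,b)]
cv2.imwrite('pics/c7.png',np.hstack([a,b])[:,:,::-1])
E
```

```text
31.6 [0.55858063 0.38738953 0.39142223] [0.31145961 0.80075617 0.50229534]
```

View pics/c7.png

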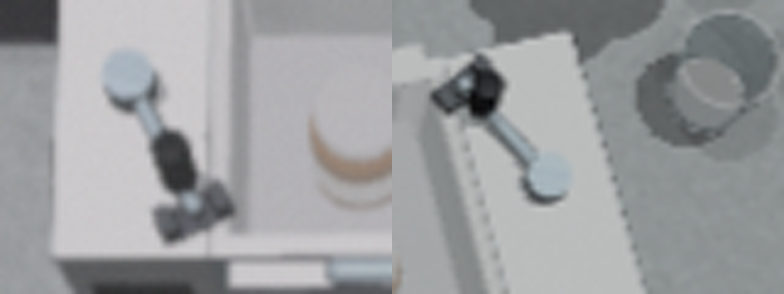

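The lever's end now points into the gap between the two teeth, at (193,205). Handing in.

```bash
python3 -c "
from station import r
print(r.finish_job())"
```

```text
the job is handed in; nothing more can be done
None
```

The job is handed in: the tray stands on the sheet with its rib towards the door, the door is shut and the lever is in the notch, as far as the last pictures show; the hand-in gave no verdict, and I viewed 11 pictures, one over the limit of 10.

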